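# Empty the spent-cell scoop into the bin and lock it back in its dock

## Robot

A 6-joint arm with a two-finger parallel gripper is mounted at the origin on a cart in front of the work surface, level with it; the furniture and walls round the work are solid. World frame = base frame: x ahead of the robot, y to its left, z up, the work surface at z = 0. Lengths are in m, angles in rad, forces in N, time in s.
With the tool pointing down it reaches from about 0.325 to 0.9 m from the base axis. Payload 6.1 kg.
Tool frame: the origin (TCP) lies midway between the tips of the shut fingers; the grasp point (between the pads) lies 19 mm behind it (robot.pinch_z is the distance from the TCP to the grasp point, in m); z points along the fingers, y is the line along which they close (so a half turn about z gives the same grasp; the last joint's range is limited). The gripper opens to 87 mm and grips with 3 to 60 N. Pads are 19 mm wide; open, the fingers measure 117 mm over their backs; the gripper's body (75 mm by 190 mm) begins 51 mm behind the grasp point.
Start: joints at [-1.411, 0.22, 1.526, -0, 1.395, -0.126], TCP at [0.176, -0.6, 0.223] pointing down, gripper open.
Joint ranges: [-2.98, 2.98], [-0.91, 2.08], [0.09, 2.57], [-1.24, 4.39], [0.2, 2.65], [-2.68, 2.68]. Speed limits (rad/s): [2.57, 2.57, 3.01, 3.14, 3.14, 3.14].

## Interface

Orientations are given as a unit quaternion [x, y, z, w].
In Python, from workcell import robot gives the robot as it stands.
- The arm moves only by the tool move_arm, never from a script. Its argument "plan" is text: rows parted by semicolons, each of 7 numbers parted by spaces: the turn, a rotation vector about the tool's x, y, z in units of 5 degrees (1.0 is 5 degrees), then the shift along the tool's x, y, z in units of 30 mm (1.0 is 30 mm), then the opening, from -1 (shut) to 1 (fully open). In form: wx wy wz dx dy dz fingers; .... A call has 1 to 20 rows; each row shifts and turns the commanded pose from where the row before left it, along the tool's axes as they then stand; what a row does not reach is not made up. A row lasts 1/10 s, in which the tool goes at most 50 mm and 8.59 degrees, less where a joint would pass 70% of its speed; a pose out of reach is approached as far as the arm can. A call is refused whole if a number of a shift passes 1 or a number of a turn 1, either way. A call with a gripper value outside its range is refused whole. The fingers move at their own pace and stop on an object; the grip force is fixed at half the most. Time passes only in rows, so rows that do not move let the fingers close. It gives the time, the measured TCP pose, the force, the opening and the grip force at its end, in the units of the state.
- robot.read_state(): the state, without advancing time (a new reading comes with each control period).
- robot.snapshot(name): name is "scene" or "top" or "wrist"; returns a dict with "frame" (480x640x3 uint8, red, green, blue), "z_map" (480x640 float32, m along the optical axis (not along the pixel's ray), 0 where there is no reading), "camera_matrix" (3x3 intrinsics, pixels), "rvec" (rotation vector, rad) and "tvec" (3), from world to camera coordinates, as OpenCV has them. Camera axes: x right, y down, z forward; pixel columns grow to the right and rows downward; lengths in m; the calibration is good to about 2 mm. A picture is of the moment at which its call begins.
- robot.job_done(): hands the job in; it is judged then, once.
Trained networks look in a picture, given as the dict that the camera call returned (one of the last four; its "shot" number tells which), for a name from the list of things; names that differ only in an ending like _2 or _b are one class to them, and where a whole thing is asked for, a point or a joint stands for the part that bears it (a point fixed in the world has none). Each returns a list of dicts, best first, with "confidence" (0 to 1); they miss things now and then, are a little off and sometimes report something else, mostly with a low value. They report only what shows in the picture. A call takes as long as a camera call. They do not tell look-alikes from the thing itself.
- robot.recognise(picture, name): "extent" ([left, top, right, bottom] in pixels, round what is visible of it).
- robot.regions_of(picture, name): "region" (480x640 bool, what is visible of it) and "extent" ([left, top, right, bottom] in pixels, round what is visible of it).
The state is a dict: "t": time; "q": joint angles; "joint_velocities": joint speeds; "joint_efforts": joint torques, N m; "tcp_pos": TCP position; "tcp_rot": TCP orientation; "force": force on the tool from outside, world axes, zero at the start; "moment": the same for the moment, N m; "gripper_width": opening from 0.0 (shut) to 1.0 (fully open); "gripper_force": force on a finger pad.
Only numpy, scipy, OpenCV 4.12 (cv2) and the standard library are available. Lean on these libraries where they do the work, as an engineer would, in place of code of your own. Each camera call takes 0.05 s, during which the arm holds its last target. There are 200 camera calls.

## Task

Lift the small metal scoop level out of its dock by its upright handle, hold it over the grey bin and tip it forward to about 40 degrees (never past 50) so that both spent battery cells roll out of its front into the bin, and keep it at 40 degrees for a second. Bring the scoop back level and set it down in its dock the way it stood, handle at the rear, then swing the dock's hold-down bar over it until the bar lies fully down in its forked catch and let go. Leave the other things on the table where they are.

Things in the scene. Friction and masses are not known exactly. Their poses are not given: they have to be found in the camera images.
- scoop: Loose sheet-metal tray, 76 (x) x 66 (y) mm, about 0.15 kg; floor 4 mm, walls 34 mm high at sides and rear (+x). At the open front (-x) a 25 degree ramp rises to 9 mm above the underside, so the cells stay in while level and roll out once it is tipped front-down past about 27 degrees. Black handle blade on the rear wall, 10 (x) x 40 (y) mm, from z = 20 to 90 mm. Origin: centre of underside.
- scoop_grip (a point): Point inside the scoop's handle blade where it is best gripped (fingers closing along the scoop's x): scoop frame (36, 0, 72) mm, 18 mm below the blade's top. Axes as the scoop's.
- scoop_lip (a point): Middle of the scoop's front edge, over which the cells roll out: scoop frame (-38, 0, 8) mm. Axes as the scoop's.
- cell_a: Spent AA cell, cylinder 14 mm thick, 50 mm long, lying across the scoop (its length along the scoop's y), the one nearer the front. Origin on its skin (below its middle at the start); its length is its y axis.
- cell_b: The second AA cell, the same, nearer the handle.
- bin: Open grey plastic bin standing fixed on the table, outside 130 (x) x 110 (y) x 45 (high) mm, walls 4 mm thick. Origin: centre of the underside.
- dock: Steel plate fixed to the table, 104 (x) x 130 (y) x 6 mm, with low kerbs (18 mm above the table) round the scoop's place: 5 mm play all round, scoop centred on the dock, axes parallel, handle toward +x, scoop's origin 6 mm above the dock's. Bar's pivot post at y = +52 mm, forked catch at y = -52 mm, both 56 mm high, slot 15 mm wide. Origin: centre of underside.
- bar (a joint): Angle of the hold-down bar, rad: 0 = level across the scoop's place, free end fully down in the forked catch (its stop); 1.57 = upright; at most 2.0 = leaning outward. Turns about the dock's x. Friction (0.06 N m) keeps it where it is left. Closed, it passes 3 mm above the walls of a seated scoop.
- bar_knob (a point): Centre of the black ball knob, 18 mm across, on the free end of the bar: 121 mm from the pivot; closed, it is at dock frame (0, -69, 48) mm, outside the catch. The bar is a steel rod 8 mm thick; raised, its knob stands up to 180 mm above the table, on the +y side of the dock: carry the scoop clear of it.
- bar_pivot (a point): Axis of the bar's hinge: dock frame (0, 52, 48) mm. Axes as the dock's.
- mobile_radio: Bystander: black mobile radio, 220 x 132 x 43 mm, loose. Origin: centre of the underside.
- eyeglass_loupe: Bystander: black eyeglass loupe, 34 mm wide, 28 mm high, loose.
- spare_knob: Bystander: round black control knob, 25 mm wide, 17 mm high, loose.
- attenuator: Bystander: small metal coaxial attenuator, 15 x 46 x 13 mm, loose.
- hex_keys: Bystander: folding hex key set, 24 x 92 x 19 mm, loose.
- adaptor: Bystander: small round stepped metal coaxial adaptor, 20 x 36 x 20 mm, loose.
Mind the look-alikes: they are no part of the job. What is shaped like the scoop but yellow is not meant.

How it is judged:
By the outcome, as a careful person would: the job done as asked, in the order asked, and still so for the second after the job is handed in, with the robot touching nothing.
It also fails if it takes over 72 s, if anything falls off the work surface, if the arm or the gripper's body presses on something with over 40 N, if the wrist force passes 120 N, or if a joint passes its speed limit or range.

## Working session

There is one attempt and no reset: what is moved stays moved. The work goes in short steps, Python scripts to look and compute and a tool call to move; the robot and the scene stay as the last step left them, time stands still between calls to the robot, and variables do not carry over. Pictures are saved under pics/ and viewed, at most 10 in all, crops included, and the job is handed in when it is done.

Besides the shell and the picture viewer there is one more tool, called after "Call:" as a command line: name --argument value ..., lists and objects as JSON in quotes. move_arm: Moves the arm, as the interface text tells. Its arguments: {"type":"object","properties":{"plan":{"type":"string"}},"required":["plan"]}

```bash
ls; mkdir -p pics
cat > h.py <<'E'
import numpy as np, cv2
from workcell import robot
from scipy.spatial.transform import Rotation as R
def cloud(s):
    K=s["camera_matrix"];z=s["z_map"];Rm=cv2.Rodrigues(np.array(s["rvec"],float))[0];t=np.array(s["tvec"],float).ravel()
    v,u=np.mgrid[:480,:640]
    c=np.stack([(u-K[0,2])/K[0,0]*z,(v-K[1,2])/K[1,1]*z,z],-1)
    w=(c-t)@Rm
    w[z==0]=np.nan
    return w
def save(s,n): cv2.imwrite("pics/"+n,s["frame"][:,:,::-1])
E
python3 - <<'E'
from h import *
st=robot.read_state();print(st["t"],st["tcp_pos"],st["tcp_rot"],robot.pinch_z)
for n in("top","scene"):
    s=robot.snapshot(n);save(s,n+"0.png");w=cloud(s);np.savez(n+"0.npz",w=w,f=s["frame"])
    print(n,"cam",-cv2.Rodrigues(np.array(s["rvec"],float))[0].T@np.ravel(s["tvec"]))
    for k in("scoop","bin","dock","bar","cell_a","bar_knob"):
        for d in robot.regions_of(s,k)[:3]:
            p=w[d["region"]];p=p[~np.isnan(p[:,0])]
            print(k,round(d["confidence"],2),d["extent"],np.round(np.nanpercentile(p,[2,50,98],axis=0),3).tolist() if len(p) else None)
E
```

```text
pics
0.0 [ 0.17611784 -0.59902114  0.22142144] [ 9.89807076e-01  1.42411275e-01 -2.61354740e-06 -9.90726568e-04] 0.0187
top cam [ 0.39280646 -0.34688883  1.11350457]
scoop 0.76 [423.1, 283.1, 470.6, 326.9] [[0.321, -0.657, -0.0], [0.356, -0.616, 0.006], [0.398, -0.572, 0.09]]
scoop 0.74 [348.4, 234.3, 386.0, 278.4] [[0.426, -0.478, 0.005], [0.471, -0.444, 0.012], [0.509, -0.402, 0.096]]
bin 0.89 [247.3, 211.2, 309.1, 278.4] [[0.421, -0.297, -0.001], [0.488, -0.237, 0.004], [0.551, -0.181, 0.046]]
bin 0.21 [348.6, 231.2, 387.1, 273.5] [[0.428, -0.477, 0.005], [0.472, -0.442, 0.012], [0.51, -0.403, 0.096]]
dock 0.67 [328.5, 224.7, 402.8, 286.1] [[0.408, -0.505, 0.001], [0.466, -0.412, 0.007], [0.529, -0.362, 0.171]]
dock 0.49 [358.5, 242.7, 377.7, 254.4] [[0.467, -0.464, 0.009], [0.478, -0.441, 0.022], [0.491, -0.419, 0.026]]
bar 0.67 [332.3, 228.0, 346.8, 248.7] [[0.484, -0.39, -0.001], [0.493, -0.368, 0.165], [0.521, -0.354, 0.175]]
cell_a 0.7 [359.5, 242.3, 376.5, 254.9] [[0.468, -0.464, 0.016], [0.48, -0.441, 0.022], [0.491, -0.42, 0.026]]
cell_a 0.69 [355.8, 252.1, 375.6, 264.7] [
[... 431 characters left out ...]
031], [0.554, -0.358, 0.097]]
scoop 0.69 [309.0, 289.9, 319.3, 300.3] [[0.453, -0.444, 0.02], [0.461, -0.428, 0.024], [0.47, -0.415, 0.027]]
bin 0.91 [252.9, 223.1, 319.9, 272.6] [[0.415, -0.304, 0.002], [0.488, -0.229, 0.022], [0.555, -0.181, 0.046]]
dock 0.97 [294.6, 209.1, 356.7, 328.5] [[0.408, -0.511, 0.001], [0.46, -0.475, 0.014], [0.524, -0.309, 0.169]]
bar 0.56 [314.1, 206.7, 322.8, 275.7] [[0.484, -0.397, 0.048], [0.492, -0.379, 0.113], [0.501, -0.365, 0.174]]
cell_a 0.47 [323.2, 289.7, 331.3, 297.0] [[0.476, -0.45, 0.013], [0.483, -0.435, 0.023], [0.493, -0.42, 0.026]]
bar_knob 0.6 [315.7, 206.6, 322.0, 273.3] [[0.484, -0.397, 0.046], [0.492, -0.378, 0.117], [0.501, -0.365, 0.173]]
```

Run:
```python
import cv2,numpy as np
a=cv2.imread("pics/top0.png")[170:370,220:500];b=cv2.imread("pics/scene0.png")[190:420,220:420]
a=cv2.resize(a,(800,571));cv2.imwrite("pics/a.png",a)
b=cv2.resize(b,None,fx=2.6,fy=2.6);cv2.imwrite("pics/b.png",b)
w=np.load("top0.npz")["w"]
# handle top of docked scoop, bin rim, kerbs
def rect(m,name):
    p=w[m];r=cv2.minAreaRect((p[:,:2]*1000).astype(np.float32));print(name,len(p),r,np.median(p[:,2]))
x,y,z=w[...,0],w[...,1],w[...,2]
reg=(x>.40)&(x<.54)&(y>-.52)&(y<-.34)
rect(reg&(z>.08)&(z<.105)&(y<-.4),"handle")
rect(reg&(z>.030)&(z<.105)&(y<-.395)&(y>-.49),"scoop walls")
rect(reg&(z>.003)&(z<.012)&(x<.535),"plate")
rect((x>.4)&(x<.57)&(y>-.32)&(y<-.17)&(z>.038)&(z<.052),"bin")
rect(reg&(z>.11),"bar/knob")
w2=np.load("scene0.npz")["w"];x,y,z=w2[...,0],w2[...,1],w2[...,2];w=w2
reg=(x>.40)&(x<.54)&(y>-.52)&(y<-.34)
rect(reg&(z>.08)&(z<.105)&(y<-.4),"handle s");rect(reg&(z>.15),"knob s")
rect((x>.4)&(x<.57)&(y>-.32)&(y<-.17)&(z>.038)&(z<.052),"bin s")
rect((x>.3)&(x<.42)&(y>-.68)&(y<-.56)&(z>.08),"yellow handle")
```

```text
handle 101 ((500.7392272949219, -451.9753112792969), (39.83638381958008, 10.382888793945312), 69.51599884033203) 0.09437457748071695
scoop walls 319 ((468.5415954589844, -441.9067077636719), (105.67192077636719, 78.08587646484375), 68.43106079101562) 0.044029624810185124
plate 1445 ((467.96636962890625, -429.9906311035156), (178.7150421142578, 133.62095642089844), 89.67134094238281) 0.006564870130257391
bin 412 ((482.993408203125, -235.56622314453125), (115.3261489868164, 135.11166381835938), 77.58684539794922) 0.043855994570043855
bar/knob 79 ((496.8778991699219, -365.8796081542969), (21.95745849609375, 16.46819496154785), 88.79789733886719) 0.16965121323010157
handle s 118 ((501.7091369628906, -455.1216125488281), (39.848365783691406, 10.718025207519531), 73.13775634765625) 0.09470410848718791
knob s 88 ((496.2421569824219, -367.50567626953125), (13.6040678024292, 15.198909759521484), 62.679317474365234) 0.16734333016823105
bin s 524 ((481.6770324707031, -232.6083984375), (129.85336303710938, 142.82655334472656), 77.95220184326172) 0.04328060966771872
yellow handle 171 ((332.95672607421875, -592.93701171875), (42.32001495361328, 10.500106811523438), 48.88732147216797) 0.08926933566738908
```

View pics/a.png

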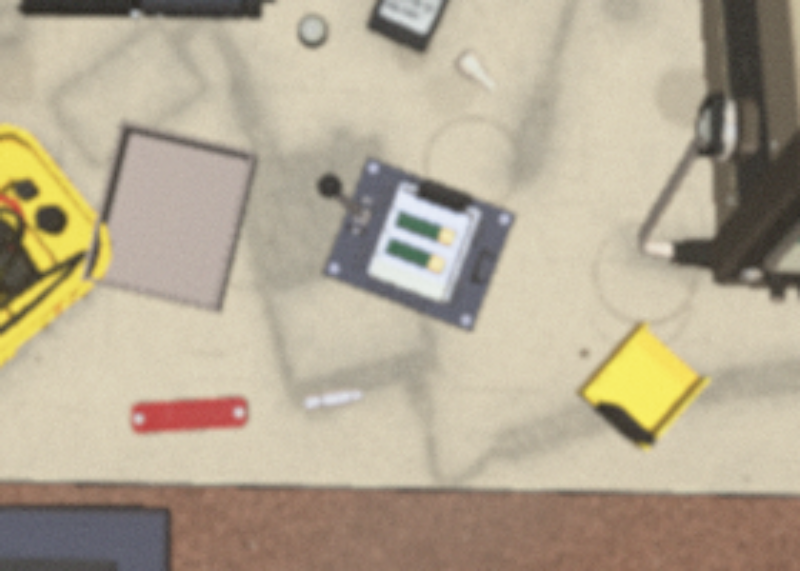

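View pics/b.png

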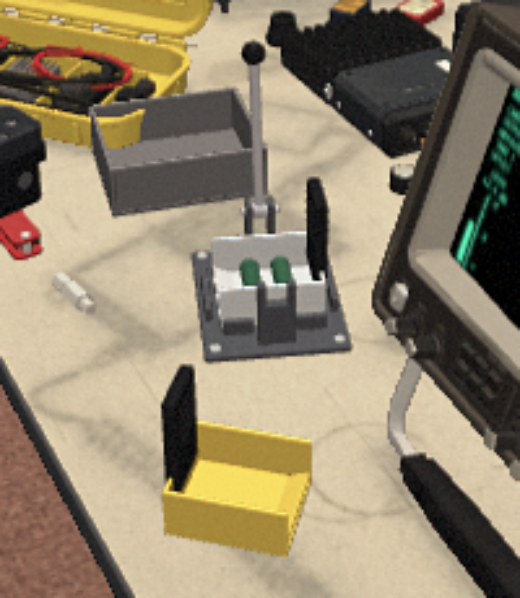

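The top crop shows the dock at about (420,245), with the silver scoop's handle at (443,193), the two green cells at (420,225) and (415,255), and the knob at (330,185). The bin is at (178,217) and the yellow look-alike at (643,385). The scene crop agrees, with the bar raised and leaning outward at (255,130). The scoop's yaw is about -20°, so I'll move above it and look with the wrist camera.

Call:
move_arm --plan "0 0 -0.97 0 0 -0.3 1;0 0 -0.97 0 0 -0.3 1;0 0 -0.97 0 0 -0.3 1;0 0 -0.97 0 0 -0.3 1;0 0 -0.97 0 0 -0.3 1;0 0 -0.97 0 0 -0.3 1;0 0 -0.97 0 0 -0.3 1;0 0 -0.97 0 0 -0.3 1;0 0 -0.97 0 0 -0.3 1;0 0 -0.97 0 0 -0.3 1;0 0 -0.97 0 0 -0.3 1"

```text
t: 1.8
tcp_pos: [0.1762, -0.5996, 0.3219]
tcp_rot: [0.82, 0.573, -0.0, 0.0]
force: [0.0, -0.3, 0.1]
gripper_width: 1.004
gripper_force: 0.0
```

Call:
move_arm --plan "0 0 0 0.8 0.75 0 1;0 0 0 0.8 0.75 0 1;0 0 0 0.8 0.75 0 1;0 0 0 0.8 0.75 0 1;0 0 0 0.8 0.75 0 1;0 0 0 0.8 0.75 0 1;0 0 0 0.8 0.75 0 1;0 0 0 0.8 0.75 0 1;0 0 0 0.8 0.75 0 1;0 0 0 0.8 0.75 0 0.5;0 0 0 0 0 0 0.5;0 0 0 0 0 0 0.5"

```text
t: 3.0
tcp_pos: [0.4708, -0.452, 0.3213]
tcp_rot: [0.82, 0.572, -0.0, -0.0]
force: [-0.4, 0.2, 0.0]
gripper_width: 0.818
gripper_force: 0.0
```

```bash
cat >> h.py <<'E'
def pose():
    st=robot.read_state();return np.array(st["tcp_pos"]),R.from_quat(st["tcp_rot"]),st
def rect(w,m,name):
    p=w[m];
    if len(p)<5: print(name,len(p));return
    r=cv2.minAreaRect((p[:,:2]*1000).astype(np.float32));print(name,len(p),np.round(r[0],1),np.round(r[1],1),round(r[2],1),"z",round(np.median(p[:,2]),4))
E
python3 - <<'E'
from h import *
p,r,st=pose();print(st["t"],p,r.as_matrix().round(3).tolist())
s=robot.snapshot("wrist");save(s,"w1.png");w=cloud(s);np.savez("w1.npz",w=w)
print("cam",-cv2.Rodrigues(np.array(s["rvec"],float))[0].T@np.ravel(s["tvec"]))
x,y,z=np.moveaxis(w,-1,0)
reg=(x>.40)&(x<.55)&(y>-.52)&(y<-.34)
rect(w,reg&(z>.085)&(z<.105)&(y<-.4),"handle")
rect(w,reg&(z>.033)&(z<.045)&(y<-.395)&(y>-.5),"scoop wall tops")
rect(w,reg&(z>.004)&(z<.010),"plate")
rect(w,reg&(z>.155),"knob")
rect(w,reg&(z>.045)&(z<.065)&(y<-.47),"catch")
for k in ("cell_a","bar_knob","scoop"):
    for d in robot.regions_of(s,k)[:2]:
        q=w[d["region"]];print(k,d["confidence"],d["extent"],np.nanmedian(q,0).round(4))
t=np.load("top0.npz")["w"];q=t.reshape(-1,3)
m=(q[:,2]>.11)&(abs(q[:,0]-.52)<.2)&(q[:,1]>-.75)&(q[:,1]<0)
for y0 in np.arange(-.75,0,.05):
    a=q[m&(q[:,1]>=y0)&(q[:,1]<y0+.05)]
    if len(a):print(round(y0,2),len(a),a.min(0).round(2),a.max(0).round(2))
E
```

```text
3.0 [ 0.47083457 -0.45204588  0.32132449] [[0.345, 0.939, -0.001], [0.939, -0.345, -0.0], [-0.0, -0.001, -1.0]]
cam [ 0.49474995 -0.38891601  0.48319334]
handle 436 [ 502.4 -451.3] [39.6 11.4] 70.6 z 0.0951
scoop wall tops 598 [ 465.5 -449.6] [87.2 77.9] 69.9 z 0.0392
plate 4343 [ 469.5 -437.8] [128.7 104. ] 69.8 z 0.006
knob 115347 [ 483.5 -429. ] [113.2 130.1] 22.6 z 0.4183
catch 86 [ 451.6 -486.3] [ 7.5 26.4] 70.1 z 0.0552
cell_a 0.73 [302.8, 167.2, 314.1, 212.3] [ 0.4593 -0.433   0.0227]
cell_a 0.64 [323.5, 168.4, 333.4, 211.9] [ 0.4805 -0.4414  0.0227]
bar_knob 0.96 [305.0, 96.6, 329.8, 153.3] [ 0.4945 -0.3667  0.1689]
scoop 0.98 [244.5, 339.6, 320.0, 379.2] [ 0.3459 -0.6268  0.0073]
scoop 0.75 [282.1, 161.4, 356.2, 223.6] [ 0.4719 -0.4428  0.0127]
-0.75 4472 [ 0.42 -0.75  0.14] [ 0.72 -0.7   0.32]
-0.7 4422 [ 0.42 -0.7   0.14] [ 0.72 -0.65  0.32]
-0.65 4520 [ 0.43 -0.65  0.11] [ 0.72 -0.61  0.32]
-0.4 79 [ 0.49 -0.38  0.11] [ 0.51 -0.35  0.18]
-0.1 347 [ 0.57 -0.09  0.11] [ 0.61 -0.05  0.19]
-0.05 798 [ 0.51 -0.05  0.11] [ 0.6 -0.   0.2]
```

View pics/w1.png

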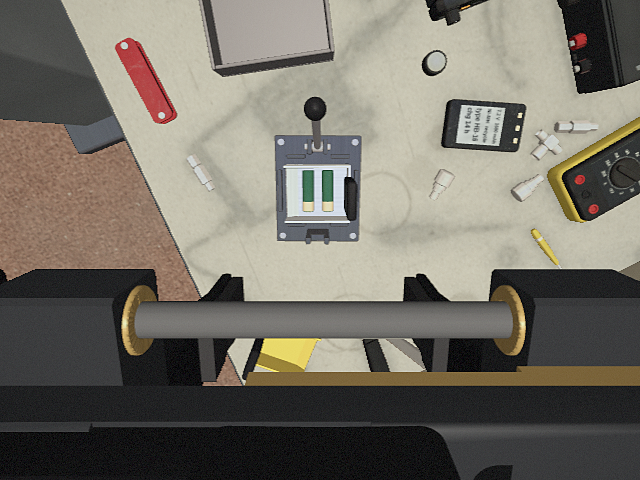

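The wrist view shows the silver scoop squarely in the dock at (318,190), with the handle at (350,198), cells at (308,190) and (328,190), knob at (315,108) and catch at (317,237). The plate rectangle measures 104x129 mm with its centre at (469.5,-437.8) and yaw -20.2°, as the text says. Next I'll descend to the handle.

Call:
move_arm --plan "0 0 0 0.2 0.49 0 0;0 0 0 0.2 0.49 0 0;0 0 0 0 0 1 0;0 0 0 0 0 1 0;0 0 0 0 0 1 0;0 0 0 0 0 1 0;0 0 0 0 0 1 0;0 0 0 0 0 1 0;0 0 0 0 0 1 0;0 0 0 0 0 0.7 0;0 0 0 0 0 0.5 0;0 0 0 0 0 0.3 0;0 0 0 0 0 0.24 0;0 0 0 0 0 0 0;0 0 0 0 0 0 0"

```text
t: 4.7
tcp_pos: [0.5026, -0.452, 0.0604]
tcp_rot: [0.821, 0.572, 0.0, 0.001]
force: [0.0, 0.0, 0.9]
gripper_width: 0.499
gripper_force: 0.0
```

Run:
```python
from h import *
p,r,st=pose();print(st["t"],p,st["force"],st["gripper_width"],r.as_matrix().round(4).tolist())
s=robot.snapshot("wrist");save(s,"w2.png");w=cloud(s)
x,y,z=np.moveaxis(w,-1,0)
reg=(x>.40)&(x<.55)&(y>-.52)&(y<-.34)
rect(w,reg&(z>.08)&(z<.1),"handle")
rect(w,reg&(z>.004)&(z<.010),"plate")
t=np.load("w1.npz")["w"];x,y,z=np.moveaxis(t,-1,0)
b=(x>.39)&(x<.58)&(y>-.33)&(y<-.15)&(z>.038)&(z<.052);rect(t,b,"bin w1")
t=np.load("top0.npz")["w"];x,y,z=np.moveaxis(t,-1,0)
b=(x>.39)&(x<.58)&(y>-.31)&(y<-.165)&(z>.04)&(z<.048);rect(t,b,"bin")
b=(x>.39)&(x<.58)&(y>-.31)&(y<-.165)&(z>-.005)&(z<.008);
for a in(-.1,):pass
```

```text
4.7 [ 0.50261005 -0.45201143  0.06040222] [0.00736329 0.04048054 0.88964621] 0.498789653018866 [[0.3466, 0.938, 0.001], [0.938, -0.3466, -0.0012], [-0.0008, 0.0014, -1.0]]
handle 2923 [ 495.6 -428.8] [51.5 93.9] 28.9 z 0.0939
plate 11884 [ 469.3 -438.3] [129.7 103.8] 69.7 z 0.006
bin w1 1171 [ 481.  -259.7] [ 66.9 130.4] 77.5 z 0.0442
bin 373 [ 480.  -229.8] [125.9 143.3] 77.9 z 0.044
```

View pics/w2.png

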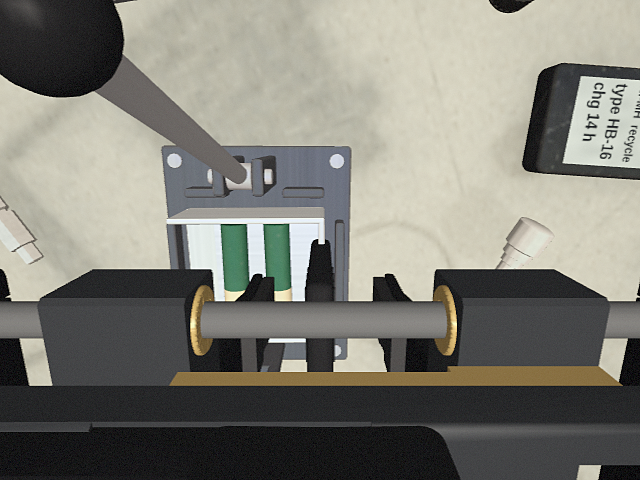

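The blade at (320,300) stands between the two fingers at (260,310) and (385,310). I'll close, then lift a little.

Call:
move_arm --plan "0 0 0 0 0 0 -1;0 0 0 0 0 0 -1;0 0 0 0 0 0 -1;0 0 0 0 0 0 -1;0 0 0 0 0 0 -1;0 0 0 0 0 0 -1;0 0 0 0 0 0 -1;0 0 0 0 0 0 -1"

```text
t: 5.55
tcp_pos: [0.5021, -0.4514, 0.0594]
tcp_rot: [0.821, 0.572, -0.0, -0.0]
force: [-0.5, 2.0, 1.1]
gripper_width: 0.113
gripper_force: 30.0
```

Call:
move_arm --plan "0 0 0 0 0 -0.1 -1;0 0 0 0 0 -0.3 -1;0 0 0 0 0 -0.5 -1;0 0 0 0 0 -0.7 -1;0 0 0 0 0 -0.9 -1;0 0 0 0 0 -1 -1;0 0 0 0 0 -1 -1;0 0 0 0 0 -1 -1;0 0 0 0 0 -0.8 -1;0 0 0 0 0 -0.5 -1;0 0 0 0 0 -0.2 -1;0 0 0 0 0 0 -1;0 0 0 0 0 0 -1"

```text
t: 6.85
tcp_pos: [0.5017, -0.4509, 0.2677]
tcp_rot: [0.821, 0.572, -0.0, -0.001]
force: [1.0, -0.3, -2.5]
gripper_width: 0.112
gripper_force: 30.0
```

Run:
```python
from h import *
p,r,st=pose();print(st["t"],p,st["force"],st["gripper_width"],st["gripper_force"],r.as_matrix().round(4).tolist())
s=robot.snapshot("wrist");save(s,"w3.png");np.savez("w3.npz",w=cloud(s));w=cloud(s)
# cells/scoop walls in tool frame
q=(w-p)@r.as_matrix()
for k in("cell_a","scoop"):
    for d in robot.regions_of(s,k)[:2]:
        print(k,round(d["confidence"],2),d["extent"],np.nanpercentile(q[d["region"]]*1000,[3,50,97],axis=0).round(0).tolist())
s=robot.snapshot("scene");save(s,"s3.png")
w=cloud(s);x,y,z=np.moveaxis(w,-1,0)
b=(x>.39)&(x<.58)&(y>-.31)&(y<-.165)&(z>.035)&(z<.05)
for d in robot.regions_of(s,"bin")[:1]: rect(w,d["region"]&b,"bin s")
```

```text
6.85 [ 0.50169655 -0.45092398  0.26773158] [ 1.03258167 -0.30146325 -2.54509522] 0.11158773817190142 29.982016692084983 [[0.3465, 0.938, -0.0016], [0.938, -0.3465, 0.0018], [0.0011, -0.0021, -1.0]]
cell_a 0.79 [263.6, 225.9, 292.9, 290.8] [[-6.0, -30.0, 35.0], [13.0, -22.0, 37.0], [26.0, -17.0, 41.0]]
cell_a 0.65 [224.9, 224.3, 253.2, 268.2] [[4.0, -52.0, 35.0], [15.0, -45.0, 37.0], [25.0, -39.0, 42.0]]
scoop 0.59 [166.1, 206.6, 337.5, 372.5] [[-10.0, -70.0, -37.0], [19.0, -15.0, 33.0], [33.0, 5.0, 51.0]]
bin s 671 [ 486.4 -233.9] [130.9 130.7] 76.0 z 0.0416
```

Call:
move_arm --plan "0 0 0 0.3 -0.05 0 -1;0 0 0 0.6 -0.1 0 -1;0 0 0 0.8 -0.14 0 -1;0 0 0 0.8 -0.14 0 -1;0 0 0 0.8 -0.14 0 -1;0 0 0 0.8 -0.14 0 -1;0 0 0 0.8 -0.14 0 -1;0 0 0 0.7 -0.12 0 -1;0 0 0 0.5 -0.09 0 -1;0 0 0 0.28 -0.05 0 -1;0 0 0 0.1 0 0 -1;0 0 0 0 0 0.3 -1;0 0 0 0 0 0.7 -1;0 0 0 0 0 0.9 -1;0 0 0 0 0 0.9 -1;0 0 0 0 0 0.7 -1;0 0 0 0 0 0.4 -1;0 0 0 0 0 0.19 -1;0 0 0 0 0 0 -1;0 0 0 0 0 0 -1"

```text
t: 9.1
tcp_pos: [0.5389, -0.2582, 0.1478]
tcp_rot: [0.821, 0.571, 0.0, 0.001]
force: [0.4, -0.3, -1.4]
gripper_width: 0.108
gripper_force: 30.0
```

Run:
```python
from h import *
p,r,st=pose();print(st["t"],p,st["force"],st["q"],r.as_matrix().round(4).tolist())
s=robot.snapshot("scene");a=s["frame"][150:350,180:440,::-1];cv2.imwrite("pics/s4.png",cv2.resize(a,None,fx=3,fy=3))
```

```text
9.1 [ 0.53892905 -0.25817798  0.14777433] [ 0.35325274 -0.25671833 -1.43264372] [-5.78658282e-01  2.16971546e-01  1.67498869e+00 -1.52800386e-05
  1.24780235e+00 -2.24508900e-01] [[0.3468, 0.9379, 0.0015], [0.9379, -0.3468, -0.001], [-0.0004, 0.0018, -1.0]]
```

View pics/s4.png

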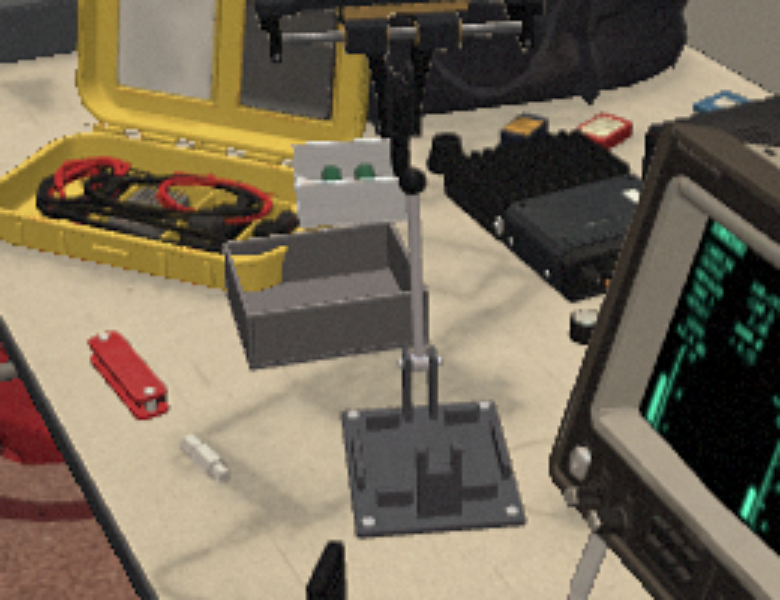

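The scene shows the scoop level over the bin at (345,185), with both green cells inside and the dock empty at (430,470). Now I'll tip it.

Call:
move_arm --plan "-0.4 0 0 0 0 0 -1;-0.4 0 0 0 0 0 -1;-0.4 0 0 0 0 0 -1;-0.4 0 0 0 0 0 -1;-0.4 0 0 0 0 0 -1;-0.4 0 0 0 0 0 -1;-0.4 0 0 0 0 0 -1;-0.4 0 0 0 0 0 -1;-0.4 0 0 0 0 0 -1;-0.4 0 0 0 0 0 -1;-0.4 0 0 0 0 0 -1;-0.4 0 0 0 0 0 -1;-0.4 0 0 0 0 0 -1;-0.4 0 0 0 0 0 -1;-0.4 0 0 0 0 0 -1;-0.4 0 0 0 0 0 -1;-0.4 0 0 0 0 0 -1;-0.4 0 0 0 0 0 -1;-0.4 0 0 0 0 0 -1;-0.4 0 0 0 0 0 -1"

```text
t: 11.15
tcp_pos: [0.539, -0.258, 0.1485]
tcp_rot: [0.77, 0.537, 0.196, 0.282]
force: [-0.3, 0.8, -1.1]
gripper_width: 0.111
gripper_force: 30.0
```

Run:
```python
from h import *
p,r,st=pose();M=r.as_matrix();print(st["t"],p,st["force"],st["gripper_width"],"tilt",np.degrees(np.arccos(-M[2,2])),M.round(3).tolist())
```

```text
11.15 [ 0.53898009 -0.25795589  0.14854137] [-0.31221213  0.8286977  -1.13501367] 0.11076667667645676 tilt 40.215065427623756 [[0.346, 0.717, 0.605], [0.938, -0.264, -0.224], [-0.001, 0.646, -0.764]]
```

Call:
move_arm --plan "0 0 0 0 0 0 -1;0 0 0 0 0 0 -1;0 0 0 0 0 0 -1;0 0 0 0 0 0 -1;0 0 0 0 0 0 -1;0 0 0 0 0 0 -1;0 0 0 0 0 0 -1;0 0 0 0 0 0 -1;0 0 0 0 0 0 -1;0 0 0 0 0 0 -1;0 0 0 0 0 0 -1;0 0 0 0 0 0 -1;0 0 0 0 0 0 -1;0 0 0 0 0 0 -1;0 0 0 0 0 0 -1"

```text
t: 12.65
tcp_pos: [0.5383, -0.2575, 0.1466]
tcp_rot: [0.771, 0.537, 0.196, 0.281]
force: [0.0, -0.3, -1.4]
gripper_width: 0.11
gripper_force: 30.0
```

Run:
```python
from h import *
p,r,st=pose();M=r.as_matrix();print(st["t"],p,st["force"],st["gripper_width"],"tilt",np.degrees(np.arccos(-M[2,2])))
s=robot.snapshot("scene");a=s["frame"][150:350,180:440,::-1];cv2.imwrite("pics/s5.png",cv2.resize(a,None,fx=3,fy=3))
# tilt of the scoop itself: plane of its floor/side wall
w=cloud(s)
for d in robot.regions_of(s,"cell_a")[:3]: print(d["confidence"],d["extent"],np.nanmedian(w[d["region"]],0).round(3))
t=robot.snapshot("top");w=cloud(t)
for d in robot.regions_of(t,"cell_a")[:3]: print("top",d["confidence"],d["extent"],np.nanmedian(w[d["region"]],0).round(3))
```

```text
12.65 [ 0.53828695 -0.25749739  0.14663737] [ 0.02553402 -0.33467679 -1.4247605 ] 0.10951342032478427 tilt 39.999944192978504
```

View pics/s5.png

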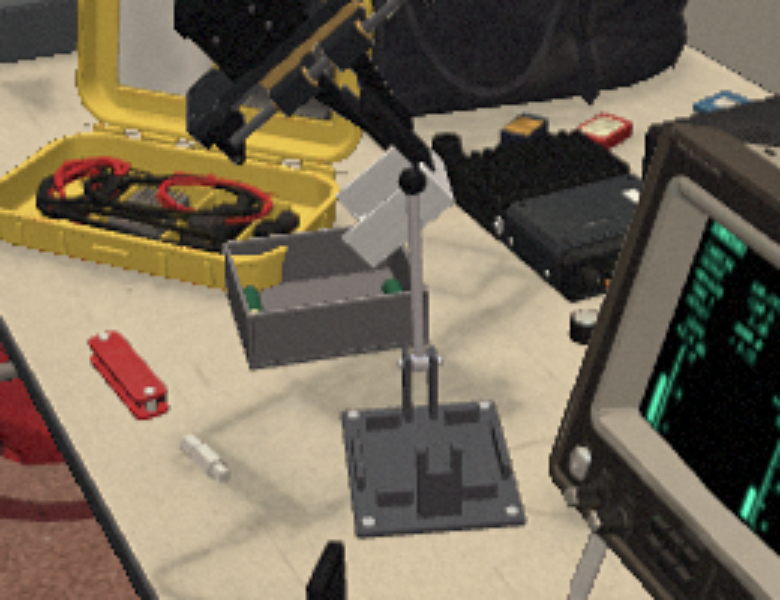

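Both cells lie in the bin, at (252,297) and (392,287). I'll level the scoop, lift it and go back above the dock.

Call:
move_arm --plan "0.5 0 0 0 0 0 -1;0.5 0 0 0 0 0 -1;0.5 0 0 0 0 0 -1;0.5 0 0 0 0 0 -1;0.5 0 0 0 0 0 -1;0.5 0 0 0 0 0 -1;0.5 0 0 0 0 0 -1;0.5 0 0 0 0 0 -1;0.5 0 0 0 0 0 -1;0.5 0 0 0 0 0 -1;0.5 0 0 0 0 0 -1;0.5 0 0 0 0 0 -1;0.5 0 0 0 0 0 -1;0.5 0 0 0 0 0 -1;0.5 0 0 0 0 0 -1;0.5 0 0 0 0 0 -1"

```text
t: 14.45
tcp_pos: [0.5386, -0.2576, 0.1466]
tcp_rot: [0.821, 0.572, -0.0, -0.0]
force: [0.5, 0.1, -2.1]
gripper_width: 0.111
gripper_force: 30.0
```

Call:
move_arm --plan "0 0 0 0 0 -0.3 -1;0 0 0 0 0 -0.7 -1;0 0 0 0 0 -0.9 -1;0 0 0 0 0 -0.9 -1;0 0 0 0 0 -0.7 -1;0 0 0 0 0 -0.4 -1;0 0 0 0 0 -0.19 -1;0 0 0 -0.3 0.05 0 -1;0 0 0 -0.6 0.1 0 -1;0 0 0 -0.8 0.14 0 -1;0 0 0 -0.8 0.14 0 -1;0 0 0 -0.8 0.14 0 -1;0 0 0 -0.8 0.14 0 -1;0 0 0 -0.8 0.14 0 -1;0 0 0 -0.7 0.12 0 -1;0 0 0 -0.5 0.09 0 -1;0 0 0 -0.28 0.05 0 -1;0 0 0 -0.1 0 0 -1;0 0 0 0 0 0 -1;0 0 0 0 0 0 -1"

```text
t: 16.45
tcp_pos: [0.5025, -0.4506, 0.2695]
tcp_rot: [0.82, 0.572, 0.0, -0.0]
force: [0.7, -0.1, -0.7]
gripper_width: 0.115
gripper_force: 30.0
```

Run:
```python
from h import *
p,r,st=pose();M=r.as_matrix();print(st["t"],p,st["force"],st["gripper_width"],M.round(4).tolist())
s=robot.snapshot("wrist");w=cloud(s);np.savez("w6.npz",w=w)
w0=np.load("w3.npz")["w"]
p0=np.array([ 0.50169655,-0.45092398,0.26773158]);M0=np.array([[0.3465, 0.938, -0.0016], [0.938, -0.3465, 0.0018], [0.0011, -0.0021, -1.0]])
# compare scoop wall/handle in the tool frame before and after the tip
for n,ww,pp,MM in(("before",w0,p0,M0),("after",w,p,M)):
    q=(ww-pp)@MM*1000
    m=(q[...,2]>8)&(q[...,2]<25)&(abs(q[...,0])<60)&(q[...,1]<30)&(q[...,1]>-95)
    rect(q/1000,m,n+" walls")
    rect(q/1000,(q[...,2]<-30)&(q[...,2]>-45)&(abs(q[...,1])<15)&(q[...,0]>0)&(q[...,0]<40),n+" blade top")
    # left side wall line
    a=q[m&(q[...,0]>27)];print(a.shape,np.polyfit(a[:,1],a[:,0],1).round(3),np.polyfit(a[:,1],a[:,2],1).round(3))
```

```text
16.45 [ 0.50254353 -0.45062234  0.26946605] [ 0.67758944 -0.14928856 -0.67234755] 0.11527106809863744 [[0.3457, 0.9383, 0.0002], [0.9383, -0.3457, 0.0003], [0.0003, 0.0001, -1.0]]
before walls 1529 [ 25.9 -33.5] [16.3 78.9] 1.8 z 0.0199
before blade top 561 [9.6 0.7] [19.9 20. ] 48.9 z -0.0354
(1273, 3) [-7.0000e-03  3.1522e+01] [2.0000e-03 2.0482e+01]
after walls 1533 [ 25.3 -33.8] [16.4 79.1] 0.8 z 0.0199
after blade top 574 [10.1  0.1] [20.3 20.6] 36.5 z -0.0354
(1279, 3) [-6.0000e-03  3.1512e+01] [ 0.    20.426]
```

The scoop hasn't slipped in the grip. I'll lower it into the dock.

Call:
move_arm --plan "0 0 0 0 0 0.3 -1;0 0 0 0 0 0.7 -1;0 0 0 0 0 0.9 -1;0 0 0 0 0 0.9 -1;0 0 0 0 0 0.9 -1;0 0 0 0 0 0.7 -1;0 0 0 0 0 0.5 -1;0 0 0 0 0 0.4 -1;0 0 0 0 0 0.4 -1;0 0 0 0 0 0.3 -1;0 0 0 0 0 0.3 -1;0 0 0 0 0 0.2 -1;0 0 0 0 0 0.2 -1;0 0 0 0 0 0.1 -1;0 0 0 0 0 0.1 -1;0 0 0 0 0 0.07 -1;0 0 0 0 0 0 -1;0 0 0 0 0 0 -1"

```text
t: 18.3
tcp_pos: [0.5023, -0.4515, 0.0605]
tcp_rot: [0.821, 0.572, 0.0, 0.0]
force: [-0.3, 0.2, -0.4]
gripper_width: 0.111
gripper_force: 30.0
```

Run:
```python
from h import *
p,r,st=pose();M=r.as_matrix();print(st["t"],p,st["force"],st["moment"],st["gripper_width"])
s=robot.snapshot("wrist");save(s,"w7.png");w=cloud(s);x,y,z=np.moveaxis(w,-1,0)
reg=(x>.40)&(x<.55)&(y>-.52)&(y<-.34)
q=(w-np.array([.4693,-.4383,0]))@R.from_euler('z',-20.25,degrees=True).as_matrix()*1000
m=(q[...,2]>32)&(q[...,2]<46)&(abs(q[...,0])<42)&(q[...,1]>10)&(q[...,1]<42);a=q[m]
print("wall dock-frame",len(a),np.percentile(a,[3,50,97],axis=0).round(1).tolist(),np.polyfit(a[:,0],a[:,2],1).round(3))
s=robot.snapshot("scene");a=s["frame"][200:340,260:400,::-1];cv2.imwrite("pics/s7.png",cv2.resize(a,None,fx=4,fy=4))
```

```text
18.3 [ 0.50225594 -0.45153362  0.06046957] [-0.3202639   0.15977353 -0.42509895] [ 0.05495151 -0.11671739 -0.03448904] 0.11146198046577799
wall dock-frame 1658 [[-34.6, 18.4, 33.2], [6.7, 30.9, 40.4], [37.9, 32.0, 42.4]] [7.0000e-03 3.9363e+01]
```

View pics/s7.png

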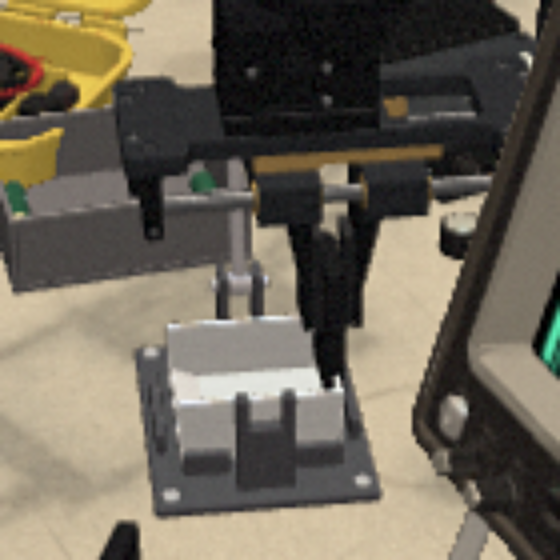

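The scoop is seated inside the kerbs at (255,400), and its wall top measures 40 mm, as it should. I'll release and rise.

Call:
move_arm --plan "0 0 0 0 0 0 -0.4;0 0 0 0 0 0 -0.1;0 0 0 0 0 0 0;0 0 0 0 0 0 0;0 0 0 0 0 0 0;0 0 0 0 0 -0.3 0;0 0 0 0 0 -0.6 0;0 0 0 0 0 -1 0;0 0 0 0 0 -1 0;0 0 0 0 0 -1 0;0 0 0 0 0 -1 0;0 0 0 0 0 -1 0;0 0 0 0 0 -1 0;0 0 0 0 0 -0.7 0;0 0 0 0 0 -0.4 0;0 0 0 0 0 0 0;0 0 0 0 0 0 0"

```text
t: 20.1
tcp_pos: [0.502, -0.4512, 0.2998]
tcp_rot: [0.821, 0.572, -0.0, -0.0]
force: [-0.1, 0.1, -0.6]
gripper_width: 0.503
gripper_force: 0.0
```

Run:
```python
from h import *
p,r,st=pose();M=r.as_matrix();print(st["t"],p,st["force"],st["gripper_width"],M.round(4).tolist())
s=robot.snapshot("wrist");save(s,"w8.png");w=cloud(s)
q=(w-np.array([.4693,-.4383,0]))@R.from_euler('z',-20.25,degrees=True).as_matrix()*1000
x,y,z=np.moveaxis(q,-1,0)
reg=(abs(x)<60)&(y>-70)&(y<60)
Q=q/1000
rect(Q,reg&(z>4)&(z<10),"plate");rect(Q,reg&(z>36)&(z<43)&(abs(y)<45),"walls");rect(Q,reg&(z>85)&(z<105)&(abs(y)<40),"handle")
for d in robot.regions_of(s,"bar_knob")[:1]:
    m=d["region"]&(z>100)&(z<200)&(x<15)&(x>-15);a=q[m];top=a[a[:,2]>a[:,2].max()-30]
    from scipy.optimize import least_squares
    a=a[a[:,2]>160]
    f=least_squares(lambda c:np.linalg.norm(a-c,axis=1)-9,[0,79,165],loss="soft_l1");print("knob",len(a),f.x,np.abs(f.fun).mean(),np.percentile(a,[0,50,100],axis=0).round(0))
    c=f.x; print("ang",np.arctan2(c[2]-48,-(c[1]-52)),np.hypot(c[2]-48,c[1]-52))
```

```text
20.1 [ 0.50196486 -0.45121348  0.29983563] [-0.11492198  0.10313473 -0.60317686] 0.5034600783768113 [[0.3465, 0.938, -0.0003], [0.938, -0.3465, 0.0003], [0.0002, -0.0004, -1.0]]
plate 4920 [-0.1 -2.4] [124. 104.] 90.0 z 0.0063
walls 420 [ 1.8 -0.9] [65.7 77.8] 89.7 z 0.0395
handle 459 [36.8 -0.7] [39.8 10.8] 89.7 z 0.0952
knob 493 [6.46188214e-02 8.14292978e+01 1.65032522e+02] 0.3853365899319432 [[ -8.  73. 165.]
 [  1.  81. 171.]
 [  9.  90. 176.]]
ang 1.8171510431416695 120.67599132804061
```

The scoop sits correctly, at dock frame (1,-1) mm with its axes parallel. The knob is at dock (0,81,165), so the bar angle is 1.82 rad at a radius of 120.7 mm, as it should be. Next I'll grip the knob.

Call:
move_arm --plan "0 0 0 0.5 -0.2 0 0;0 0 0 0.8 -0.3 0 0;0 0 0 0.8 -0.4 0 0;0 0 0 0.57 -0.27 0 0;0 0 0 0 0 0.5 0;0 0 0 0 0 1 0;0 0 0 0 0 1 0;0 0 0 0 0 1 0;0 0 0 0 0 0.7 0;0 0 0 0 0 0.5 0;0 0 0 0 0 0.3 0;0 0 0 0 0 0 0;0 0 0 0 0 0 0"

```text
t: 21.5
tcp_pos: [0.4973, -0.3646, 0.1509]
tcp_rot: [0.821, 0.572, 0.0, 0.001]
force: [0.8, 0.6, -0.1]
gripper_width: 0.5
gripper_force: 0.0
```

Run:
```python
from h import *
p,r,st=pose();print(st["t"],p,st["force"],st["gripper_width"])
print("tcp dock",((p-np.array([.4693,-.4383,0]))@R.from_euler('z',-20.25,degrees=True).as_matrix()*1000).round(1))
s=robot.snapshot("wrist");save(s,"w9.png")
th=np.linspace(1.817,0,19);y=52-120.8*np.cos(th);z=48+120.8*np.sin(th)
print(*[f"{a:.2f} {b:.2f};" for a,b in zip(np.diff(y)/30,-np.diff(z)/30)])
```

```text
21.5 [ 0.49734461 -0.36463685  0.1509043 ] [ 0.78266862  0.59520662 -0.07525614] 0.5000840971004058
tcp dock [  0.8  78.8 150.9]
-0.40 -0.08; -0.40 -0.04; -0.41 0.00; -0.40 0.04; -0.40 0.08; -0.39 0.12; -0.37 0.16; -0.35 0.20; -0.33 0.23; -0.31 0.27; -0.28 0.30; -0.25 0.32; -0.21 0.35; -0.18 0.37; -0.14 0.38; -0.10 0.39; -0.06 0.40; -0.02 0.41;
```

View pics/w9.png

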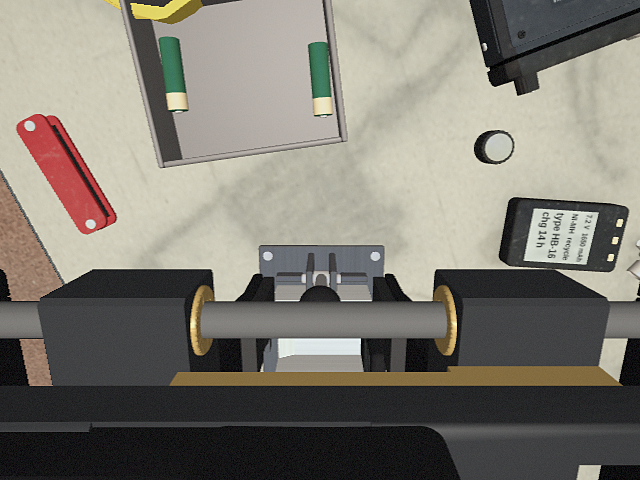

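The knob at (320,295) sits between the fingers at (258,300) and (385,300), and both cells are in the bin at (173,75) and (320,80). I'll close and swing the bar.

Call:
move_arm --plan "0 0 0 0 0 0.06 -1;0 0 0 0 0 0 -1;0 0 0 0 0 0 -1;0 0 0 0 0 0 -1;0 0 0 0 0 0 -1;0 0 0 0 0 0 -1;0 0 0 0 0 0 -1;0 0 0 0 0 0 -1;0 0 0 -0.4 0 -0.08 -1;0 0 0 -0.4 0 -0.04 -1;0 0 0 -0.41 0 0 -1;0 0 0 -0.4 0 0.04 -1;0 0 0 -0.4 0 0.08 -1;0 0 0 -0.39 0 0.12 -1;0 0 0 -0.37 0 0.16 -1;0 0 0 -0.35 0 0.2 -1;0 0 0 -0.33 0 0.23 -1;0 0 0 0 0 0 -1"

```text
t: 23.35
tcp_pos: [0.4596, -0.4623, 0.1262]
tcp_rot: [0.821, 0.571, -0.001, -0.001]
force: [-5.5, 0.2, 1.4]
gripper_width: 0.185
gripper_force: 30.0
```

Run:
```python
from h import *
p,r,st=pose();print(st["t"],p,st["force"],st["gripper_width"],st["gripper_force"])
print("tcp dock",((p-np.array([.4693,-.4383,0]))@R.from_euler('z',-20.25,degrees=True).as_matrix()*1000).round(1))
s=robot.snapshot("scene");w=cloud(s);q=(w-np.array([.4693,-.4383,0]))@R.from_euler('z',-20.25,degrees=True).as_matrix()*1000
for d in robot.regions_of(s,"bar")[:2]: print(d["confidence"],d["extent"],np.nanpercentile(q[d["region"]],[5,50,95],axis=0).round(0).tolist())
```

```text
23.35 [ 0.45958154 -0.46226654  0.12616408] [-5.50920826  0.22669933  1.41017777] 0.18522855124701726 30.01180397317512
tcp dock [ -0.8 -25.8 126.2]
0.65 [317.9, 245.1, 330.2, 276.7] [[-4.0, -32.0, 49.0], [1.0, -10.0, 123.0], [8.0, 47.0, 152.0]]
```

Call:
move_arm --plan "0 0 0 -0.31 0 0.27 -1;0 0 0 -0.28 0 0.3 -1;0 0 0 -0.25 0 0.32 -1;0 0 0 -0.21 0 0.35 -1;0 0 0 -0.18 0 0.37 -1;0 0 0 -0.14 0 0.38 -1;0 0 0 -0.1 0 0.39 -1;0 0 0 -0.04 0 0.2 -1;0 0 0 -0.02 0 0.2 -1;0 0 0 -0.01 0 0.2 -1;0 0 0 -0.01 0 0.15 -1;0 0 0 0 0 0 -1;0 0 0 0 0 0 -1"

```text
t: 24.75
tcp_pos: [0.4436, -0.5053, 0.0329]
tcp_rot: [0.821, 0.572, -0.001, -0.0]
force: [-7.7, -2.9, 0.7]
gripper_width: 0.181
gripper_force: 30.1
```

Run:
```python
from h import *
p,r,st=pose();print(st["t"],p,st["force"],st["gripper_width"],st["gripper_force"])
print("tcp dock",((p-np.array([.4693,-.4383,0]))@R.from_euler('z',-20.25,degrees=True).as_matrix()*1000).round(1))
s=robot.snapshot("scene");a=s["frame"][200:340,260:400,::-1];cv2.imwrite("pics/s10.png",cv2.resize(a,None,fx=4,fy=4))
```

```text
24.75 [ 0.44358493 -0.50529186  0.03292044] [-7.69439986 -2.93260514  0.71848152] 0.18110257744173128 30.110793001949787
tcp dock [ -0.9 -71.8  32.9]
```

View pics/s10.png

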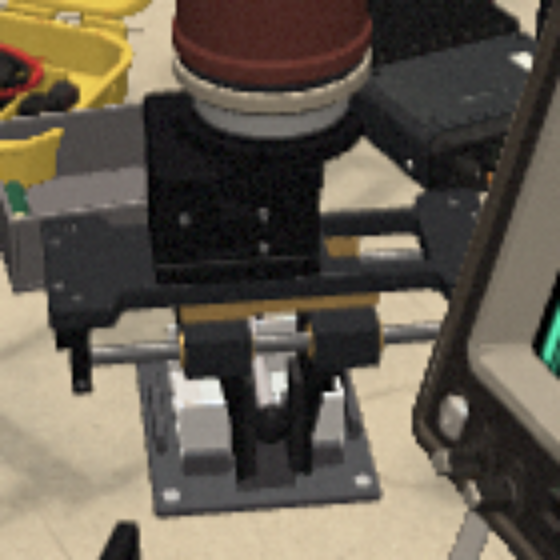

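The knob at (272,425) is almost at the bottom of the catch. I'll press a little further, then open and rise.

Call:
move_arm --plan "0 0 0 0 0 0.06 -1;0 0 0 0 0 0.06 -1;0 0 0 0 0 0 -1;0 0 0 0 0 0 -1"

```text
t: 25.2
tcp_pos: [0.4436, -0.5053, 0.0294]
tcp_rot: [0.821, 0.572, -0.001, -0.0]
force: [-8.2, -2.3, 0.4]
gripper_width: 0.176
gripper_force: 30.1
```

Call:
move_arm --plan "0 0 0 0 0 0 -0.4;0 0 0 0 0 0 -0.2;0 0 0 0 0 0 -0.2;0 0 0 0 0 0 -0.2;0 0 0 0 0 -0.3 -0.2;0 0 0 0 0 -0.5 -0.2;0 0 0 0 0 -0.8 -0.2;0 0 0 0 0 -0.8 -0.2;0 0 0 0 0 -0.8 -0.2;0 0 0 0 0 -0.8 -0.2;0 0 0 0 0 -0.8 -0.2;0 0 0 0 0 -0.7 -0.2;0 0 0 0 0 -0.5 -0.2;0 0 0 0 0 0 -0.2;0 0 0 0 0 0 -0.2"

```text
t: 26.7
tcp_pos: [0.445, -0.5048, 0.2098]
tcp_rot: [0.821, 0.572, 0.0, 0.0]
force: [0.2, 0.3, -0.8]
gripper_width: 0.4
gripper_force: 0.0
```

Run:
```python
from h import *
p,r,st=pose();print(st["t"],p,st["force"],st["gripper_width"])
D=np.array([.4693,-.4383,0]);M=R.from_euler('z',-20.25,degrees=True).as_matrix()
print("tcp dock",((p-D)@M*1000).round(1))
for n in("wrist","scene","top"):
    s=robot.snapshot(n);q=(cloud(s)-D)@M*1000;x,y,z=np.moveaxis(q,-1,0)
    m=(abs(x)<5)&(abs(y)<40)&(z>43)&(z<70);a=q[m]
    if len(a)>10: print(n,"rod",len(a),np.polyfit(a[:,1],a[:,2],1).round(3),np.percentile(a,[5,95],axis=0).round(0).tolist())
    a=q[(abs(x)<10)&(y>-82)&(y<-58)&(z>40)&(z<75)]
    if len(a): print(n,"knob",len(a),np.percentile(a,[3,50,97],axis=0).round(1).tolist())
    a=q[(x>28)&(x<46)&(abs(y)<30)&(z>85)&(z<105)]
    if len(a)>5: rect(a[None]/1000,np.ones((1,len(a)),bool),n+" handle")
    if n=="scene":cv2.imwrite("pics/s11.png",cv2.resize(s["frame"][180:350,200:400,::-1],None,fx=3.5,fy=3.5))
```

```text
26.7 [ 0.44502628 -0.50477176  0.20979921] [ 0.22696398  0.26023232 -0.79419024] 0.40012047872876044
tcp dock [ 2.000e-01 -7.080e+01  2.098e+02]
wrist rod 1063 [-1.1000e-02  5.1166e+01] [[-4.0, -36.0, 48.0], [3.0, 37.0, 53.0]]
wrist knob 362 [[-7.7, -75.3, 50.3], [-0.1, -67.1, 54.8], [7.4, -59.3, 58.1]]
wrist handle 937 [36. -1.] [10.9 39.7] 0.0 z 0.0951
scene rod 104 [-6.0000e-03  5.2138e+01] [[-2.0, -38.0, 49.0], [4.0, 35.0, 54.0]]
scene knob 87 [[-6.9, -79.8, 46.0], [0.6, -75.3, 54.2], [9.3, -58.9, 58.8]]
scene handle 98 [37.1 -4.1] [10.5 41.5] 0.6 z 0.0951
top rod 58 [2.0000e-03 5.1175e+01] [[-5.0, -38.0, 48.0], [2.0, 37.0, 55.0]]
top knob 3 [[-1.6, -64.2, 50.4], [4.6, -62.7, 50.4], [4.9, -58.4, 54.6]]
top handle 60 [35.2  4.3] [10.  27.6] 4.0 z 0.0943
```

View pics/s11.png

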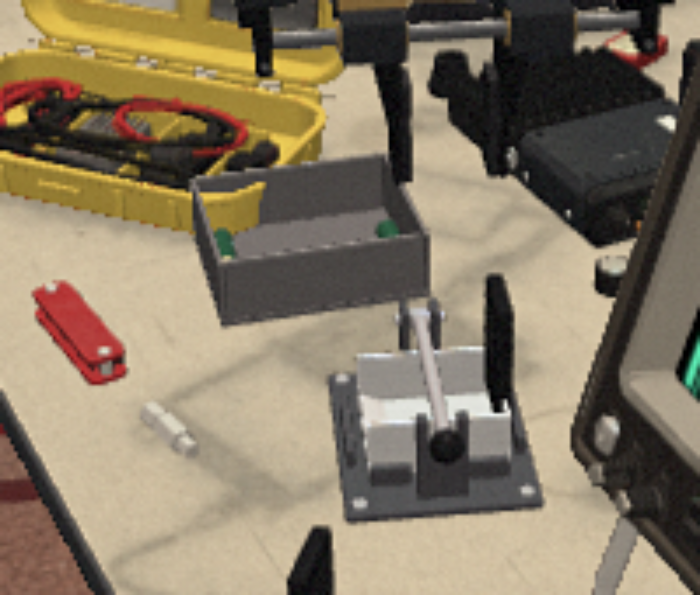

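The bar lies across the scoop in the catch, with the knob at (447,445), and the rod is level to about 0.01 rad. To make sure it's on its stop, I'll press the knob from above with shut fingers.

Call:
move_arm --plan "0 0 0 0.06 0 0.3 -1;0 0 0 0 0 0.7 -1;0 0 0 0 0 0.9 -1;0 0 0 0 0 0.9 -1;0 0 0 0 0 0.8 -1;0 0 0 0 0 0.6 -1;0 0 0 0 0 0.4 -1;0 0 0 0 0 0.2 -1;0 0 0 0 0 0.1 -1;0 0 0 0 0 0.1 -1;0 0 0 0 0 0.05 -1;0 0 0 0 0 0 -1;0 0 0 0 0 0 -1"

```text
t: 28.15
tcp_pos: [0.4459, -0.5035, 0.0588]
tcp_rot: [0.821, 0.572, -0.0, 0.001]
force: [0.2, 0.2, 0.7]
gripper_width: 0.007
gripper_force: 0.0
```

Call:
move_arm --plan "0 0 0 0 0 0.05 -1;0 0 0 0 0 0 -1"

```text
t: 28.35
tcp_pos: [0.4459, -0.5035, 0.0572]
tcp_rot: [0.821, 0.572, -0.0, 0.001]
force: [0.7, 0.0, 1.4]
gripper_width: 0.004
gripper_force: 0.7
```

Call:
move_arm --plan "0 0 0 0 0 0.04 -1;0 0 0 0 0 0 -1"

```text
t: 28.55
tcp_pos: [0.446, -0.5037, 0.0568]
tcp_rot: [0.821, 0.572, -0.0, 0.001]
force: [-1.1, 1.9, 6.8]
gripper_width: 0.007
gripper_force: 3.1
```

Call:
move_arm --plan "0 0 0 0 0 0.03 -1;0 0 0 0 0 0 -1"

```text
t: 28.75
tcp_pos: [0.4461, -0.5037, 0.0566]
tcp_rot: [0.82, 0.572, -0.0, 0.001]
force: [-2.6, 2.7, 9.6]
gripper_width: 0.007
gripper_force: 4.8
```

The force rises to 9.6 N with the knob top at 57 mm, so the bar is on its stop. I'll retreat and check.

Call:
move_arm --plan "0 0 0 0 0 -0.2 -1;0 0 0 0 0 -0.5 -1;0 0 0 0 0 -0.8 -1;0 0 0 0 0 -0.8 -1;0 0 0 0 0 -0.8 -1;0 0 0 0 0 -0.8 -1;0 0 0 0 0 -0.6 -1;0 0 0 0 0 -0.3 -1;0 0 0 0 0 0 -1;0 0 0 0 0 0 -1;0 0 0 0 0 0 -1"

```text
t: 29.85
tcp_pos: [0.4451, -0.5024, 0.1968]
tcp_rot: [0.821, 0.572, 0.0, -0.001]
force: [0.0, 0.6, -0.2]
gripper_width: 0.003
gripper_force: 0.0
```

Run:
```python
from h import *
p,r,st=pose();print(st["t"],p,st["force"])
D=np.array([.4693,-.4383,0]);M=R.from_euler('z',-20.25,degrees=True).as_matrix()
s=robot.snapshot("wrist");q=(cloud(s)-D)@M*1000;x,y,z=np.moveaxis(q,-1,0)
a=q[(abs(x)<3)&(abs(y)<40)&(z>46)&(z<70)];print("rod",len(a),np.polyfit(a[:,1],a[:,2],1).round(4))
a=q[(abs(x)<10)&(y>-82)&(y<-58)&(z>40)&(z<75)];print("knob top",np.percentile(a[:,2],97) if len(a) else None)
a=q[(x>28)&(x<46)&(abs(y)<30)&(z>85)&(z<105)];rect(a[None]/1000,np.ones((1,len(a)),bool),"handle")
print(robot.job_done())
```

```text
29.85 [ 0.44513264 -0.50239273  0.19681474] [ 0.04499883  0.59922818 -0.21997069]
rod 861 [4.00000e-04 5.12767e+01]
knob top 56.88622333544803
handle 1028 [36.1 -1.3] [39.3 10.9] 89.9 z 0.0951
the job is handed in; nothing more can be done
None
```

The job is handed in at about 30 s: both cells are in the bin, the scoop is back in its dock with the handle at the rear, and the bar lies level on its stop in the catch and is let go.

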